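# Swing the filling funnel over the open tub and clamp it

### The arm

A 7-joint arm with a two-finger parallel gripper is mounted at the origin on the work surface. World frame = base frame: x ahead of the robot, y to its left, z up, the work surface at z = 0. Lengths are in m, angles in rad, forces in N, time in s.
With the tool pointing down it reaches from about 0.35 to 0.9 m from the base axis. Payload 19.9 kg.
Tool frame: the origin (TCP) lies midway between the tips of the shut fingers; the grasp point (between the pads) lies 19 mm behind it (ctrl.tcp_to_grasp is the distance from the TCP to the grasp point, in m); z points along the fingers, x is the direction in which the jaws open and shut, and the axes are right-handed (so a half turn about z gives the same grasp; the last joint's range is limited). The gripper opens to 85 mm and grips with 20 to 120 N. Pads are 22 mm wide; open, the fingers measure 114 mm over their backs; the gripper's body (76 mm by 85 mm) begins 54 mm behind the grasp point. The pads swing forward as they close: fully open they stand 13 mm farther back than shut.
Start: joints at [1.185, 0.417, -0.01, 1.614, 0.005, 1.111, -0.053], TCP at [0.211, -0.588, 0.202] pointing down, gripper open.
Joint ranges: [-2.81, 2.81], [-0.39, 2.02], [-1.27, 1.25], [0.06, 2.57], [-1.19, 4.33], [0.19, 2], [-2.82, 2.82]. Speed limits (rad/s): [1.89, 1.89, 2.39, 2.39, 3.01, 3.01, 3.01].

### API

Orientations are given as a unit quaternion [x, y, z, w].
In Python, from plant import ctrl gives the robot as it stands. The module is installed in compiled form; this text tells all that it offers.
- The arm moves only by the shell command python3 -m inch 'ROWS' [OPENING]. ROWS is JSON, a list that holds one entry, the list of rows, each a list of 6 numbers: the shift along the world's x, y, z in mm, then the turn, a rotation vector about the world's x, y, z in rad. A call has exactly 10 rows; each row shifts and turns the commanded pose from where the row before left it; what a row does not reach is not made up. A row lasts 1/8 s, in which the tool goes at most 62.5 mm and 10.7 degrees, less where a joint would pass 70% of its speed; a pose out of reach is approached as far as the arm can. A call with a gripper value outside its range is refused whole. OPENING is the gripper command: -1 is shut, 1 is fully open, values between are in proportion, set as the call begins (- or left out, the last holds). The fingers move at their own pace and stop on an object; the grip force is fixed at half the most. Time passes only in rows, so rows that do not move let the fingers close, or fill a call up. It gives the time, the measured TCP pose, the force and the opening at its end, in the units of the state.
- ctrl.state(): the state, without advancing time (a new reading comes with each control period).
- ctrl.capture(name): name is "side" or "top" or "wrist"; returns a dict with "color" (384x512x3 uint8, blue, green, red), "camera_matrix" (3x3 intrinsics, pixels), "distortion" ([k1, k2, p1, p2, k3] as OpenCV has them; the pictures are not rectified), "rvec" (rotation vector, rad) and "tvec" (3), from world to camera coordinates, as OpenCV has them. Camera axes: x right, y down, z forward; pixel columns grow to the right and rows downward; lengths in m; the calibration is good to about 2 mm. A picture is of the moment at which its call begins. There is no depth.
- ctrl.sign_off(): hands the job in, once; it reports no verdict.
Trained networks look in the newest picture that a camera, given by its name, has taken for a name from the list of things; names that differ only in an ending like _2 or _b are one class to them, and where a whole thing is asked for, a point or a joint stands for the part that bears it (a point fixed in the world has none). Each returns a list of dicts, best first, with "p" (0 to 1); they miss things now and then, are a little off and sometimes report something else, mostly with a low value. They report only what shows in the picture. A call takes as long as a camera call. They do not tell look-alikes from the thing itself.
- ctrl.look_for(camera, target): "box" ([left, top, right, bottom] in pixels, round what is visible of it).
- ctrl.outline_of(camera, target): "pixels" (384x512 bool, what is visible of it) and "box" ([left, top, right, bottom] in pixels, round what is visible of it).
The state is a dict: "t": time; "q": joint angles; "qvel": joint speeds; "effort": joint torques, N m; "tool_pos": TCP position; "tool_rot": TCP orientation; "force": force on the tool from outside, world axes, zero at the start; "wrist_torque": the same for the moment, N m; "width": finger opening in m.
Only numpy, scipy, OpenCV 4.12 (cv2) and the standard library are available. Lean on these libraries where they do the work, as an engineer would, in place of code of your own. Each camera call takes 0.05 s, during which the arm holds its last target.

### The job

Get the filling station ready: with the fingertips, gently push the swing arm round until its funnel stands centred over the one tub that has no lid, then push the clamp lever on top of the post clockwise (seen from above) until it stops. Only push: do not grip or lift anything, and leave the tubs, the jar and the cup standing where they are.

Things in the scene. Friction and masses are not known exactly. Their poses are not given: they have to be found in the camera images.
- station: Fixed filling station: dark round base (radius 55 mm, 12 mm thick) with an upright steel post (radius 14 mm) that carries the swing arm and, above it, the clamp lever. Origin at the centre of the base's underside, on the table; z up along the post; its -x axis points from the post over the middle of the three tubs. Its top is 170 mm above the table.
- pivot (a point): Point on the post's vertical axis (the turning axis of both the swing arm and the clamp lever), 131 mm above the table, at the mid-height of the arm.
- funnel_arm (a joint): Angle of the swing arm about the post (rad), positive anticlockwise seen from above, range -1.5 to 1.5; at 0 the arm points along the station's -x axis. Stiff: it takes 0.2 N m to turn (about 3 N at 70 mm from the axis) and stays where it is left.
- bar_mid (a point): Point on the centre line of the arm's bar, 70 mm from the post's axis, 131 mm above the table: a good place to push, from either side. The bar is 14 mm wide and 20 mm high (z 121 to 141 mm) and is bare from 22 mm (the hub's radius) to about 110 mm from the axis, where the funnel's rim (radius 40 mm, top at z 159 mm) begins.
- funnel_outlet (a point): Centre of the funnel's lower mouth (outer radius 18 mm), 101 mm above the table, on the arm's centre line 150 mm from the post's axis. Starts between two of the tubs.
- clamp_lever (a joint): Angle of the clamp lever about the post (rad), positive clockwise seen from above: 0 fully loose, 1.5 the tight end stop; starts between 0 and 0.3. At 0 it points 0.85 rad anticlockwise of the station's +x axis (the side away from the tubs), at 1.5 it points 0.65 rad clockwise of it. Takes 0.2 N m to turn and stays where it is left.
- lever_mid (a point): Point on the centre line of the clamp lever's rod, 65 mm from the post's axis, 160 mm above the table: a good place to push. The rod has radius 6 mm, is level, and ends in a ball of radius 10 mm centred 86 mm from the axis; its hub has radius 19 mm.
- open_tub: The one tub without a lid: square off-white open box, 78 mm wide, 68 mm high, 3 mm walls, loose, 60 g. Origin at the centre of its underside. It is one of three tubs that stand on an arc of about 150 mm radius round the post, at arm angles of about -0.85, 0 and +0.85; its place among them varies.
- lidded_tub_a: Bystander: a closed tub of the same size with a flat lid (82 mm wide, 77 mm high in all), loose. Origin at the centre of its underside.
- lidded_tub_b: Bystander: another such closed tub.
- jar: Bystander: amber glass jar with a brass cap, radius 34 mm, 105 mm high, loose, to the left. Origin at the centre of its underside.
- cup: Bystander: steel cup, radius 36 mm, 85 mm high, loose, to the right. Origin at the centre of its underside.
Things that resemble listed ones, but are neither listed nor needed, are in the scene too. What is shaped like the open_tub but red is not meant.

How it is judged:
On the way, in this order (a step that is already met when the one before it is completed fails the run):
1. the funnel is left standing over the open tub while the clamp lever is still loose (horizontal distance between funnel_outlet and open_tub below 0.015 m and velocity of joint funnel_arm between -0.05 and 0.05 rad/s and value of joint clamp_lever below 0.6 rad), for 0.3 s.
2. the clamp lever is turned to its tight stop, the funnel still over the open tub (horizontal distance between funnel_outlet and open_tub below 0.015 m and value of joint clamp_lever above 1.35 rad), for 0.2 s.
At the end, for the whole second after the job is handed in: The funnel's lower mouth is centred over the open tub within 15 mm (horizontally) and at rest, the clamp lever is past 1.35 rad (stop at 1.5), and all tubs, the jar and the cup stand upright within 12 mm of where they began (all of step 2 and velocity of joint funnel_arm between -0.05 and 0.05 rad/s and angle between each of open_tub, lidded_tub_a, lidded_tub_b, jar, cup's own z axis and vertical below 0.1 rad and distance of each of open_tub, lidded_tub_a, lidded_tub_b, jar, cup from where it was at the start of the episode below 0.012 m); the robot touches nothing.
It fails at once if a tub, the jar or the cup is shifted by more than 12 mm, lifted or carried (distance of any of open_tub, lidded_tub_a, lidded_tub_b, jar, cup from where it was at the start of the episode above 0.012 m).
It fails at once if a tub, the jar or the cup is tipped (angle between any of open_tub, lidded_tub_a, lidded_tub_b, jar, cup's own z axis and vertical above 0.2 rad).
It fails at once if the station is pushed roughly or gripped (over 40 N) (contact force between any of the fingers, the arm and station above 40 N).
It also fails if it takes over 54 s, if anything falls off the work surface, if the arm or the gripper's body presses on something with over 40 N, if the wrist force passes 120 N, or if a joint passes its speed limit or range.

## Working session

There is one attempt and no reset: what is moved stays moved. The work goes in short steps, Python scripts to look and compute and a shell command to move; the robot and the scene stay as the last step left them, time stands still between calls to the robot, and variables do not carry over. Pictures are saved under pics/ and viewed, and the job is handed in when it is done.

```bash
mkdir -p pics
python3 - <<'E'
from plant import ctrl
import cv2
s=ctrl.state();print(s['t'],s['tool_pos'],s['tool_rot'],s['width'],ctrl.tcp_to_grasp)
for n in ('top','side'):
    c=ctrl.capture(n);cv2.imwrite(f'pics/{n}0.png',c['color'])
    import numpy as np
    R=cv2.Rodrigues(np.array(c['rvec']))[0];print(n,-R.T@np.array(c['tvec']).ravel(),R[2],c['camera_matrix'],c['distortion'])
    for t in ('station','open_tub','lidded_tub_a','jar','cup','funnel_arm','clamp_lever'):
        print(t,[(round(float(d['p']),2),np.round(d['box']).tolist()) for d in ctrl.look_for(n,t)][:5])
E
```

```text
0.0 [ 0.21055233 -0.58805996  0.20093768] [ 8.17663789e-01 -5.75695690e-01 -5.41789934e-04 -3.26843522e-04] 0.0853733644205678 0.0187
top [0.38977549 0.02187444 1.24872532] [ 0.15001615 -0.01756889 -0.98852743] [[466.06630614   0.         253.20455494]
 [  0.         466.06630614 190.31496971]
 [  0.           0.           1.        ]] [-0.05022927  0.          0.          0.          0.        ]
station [(0.85, [264.0, 138.0, 315.0, 252.0])]
open_tub [(0.69, [327.0, 148.0, 367.0, 184.0]), (0.66, [302.0, 212.0, 336.0, 245.0])]
lidded_tub_a [(0.72, [215.0, 184.0, 253.0, 225.0]), (0.65, [250.0, 218.0, 288.0, 252.0])]
jar [(0.6, [82.0, 179.0, 119.0, 210.0])]
cup [(0.66, [406.0, 196.0, 436.0, 225.0])]
funnel_arm [(0.62, [276.0, 176.0, 319.0, 251.0])]
clamp_lever [(0.73, [271.0, 137.0, 297.0, 179.0])]
side [0.260151   1.11793856 1.18710797] [ 0.1729373  -0.71006474 -0.68256923] [[479.58477596   0.         257.45676855]
 [  0.         479.58477596 190.18573451]
 [  0.           0.           1.        ]] [-0.04708021  0.          0.          0.          0.        ]
station [(0.74, [215.0, 157.0, 302.0, 208.0])]
open_tub [(0.68, [234.0, 145.0, 261.0, 160.0]), (0.57, [270.0, 169.0, 296.0, 193.0]), (0.29, [239.0, 156.0, 300.0, 181.0])]
lidded_tub_a [(0.84, [238.0, 197.0, 269.0, 235.0]), (0.56, [263.0, 185.0, 298.0, 219.0])]
jar [(0.71, [201.0, 277.0, 223.0, 319.0])]
cup [(0.92, [278.0, 121.0, 296.0, 148.0])]
funnel_arm [(0.66, [238.0, 157.0, 302.0, 179.0])]
clamp_lever [(0.54, [216.0, 156.0, 248.0, 166.0])]
```

Run:
```python
import cv2
a=cv2.imread('pics/top0.png');b=cv2.imread('pics/side0.png')
cv2.imwrite('pics/topz.png',cv2.resize(a[100:290,190:450],None,fx=3,fy=3,interpolation=2))
cv2.imwrite('pics/sidez.png',cv2.resize(b[100:260,180:380],None,fx=3.7,fy=3.7,interpolation=2))
```

```text
(no output)
```

View pics/top0.png

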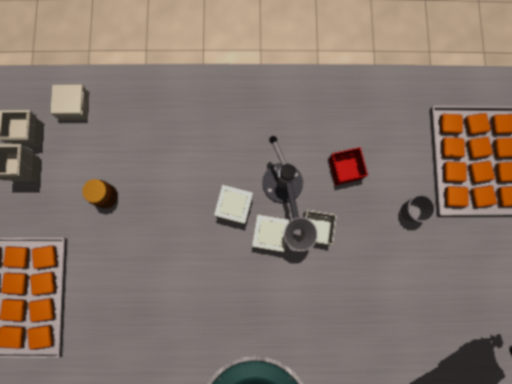

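View pics/topz.png

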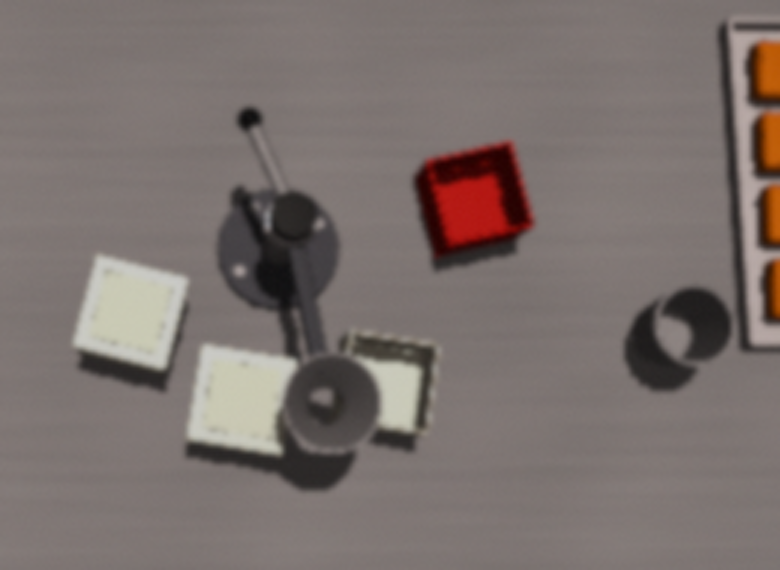

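View pics/sidez.png

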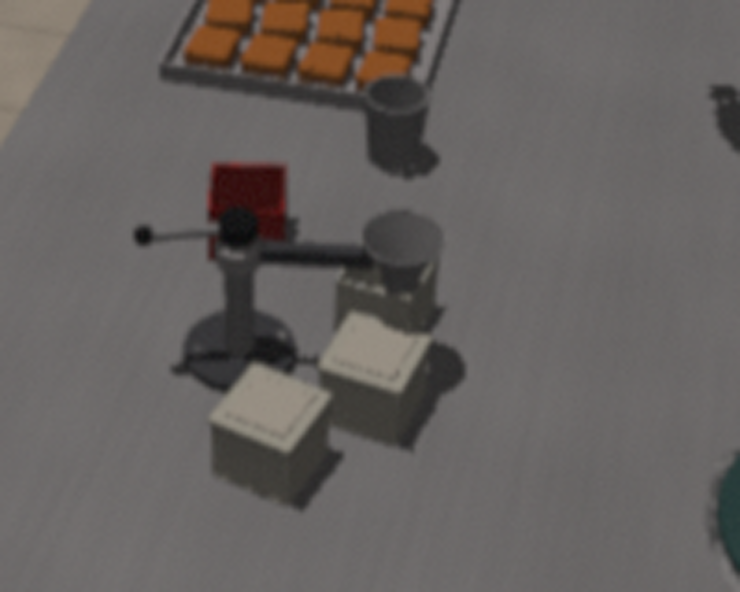

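The top view shows the open tub to the right (-y side) of the middle tub, with its rim at about x 305-337, y 210-245. The funnel is at (300,234), the post cap at (288,172), the base at (283,183) and the lever ball at (273,139). The red box at (348,167) is the decoy. Next I'll convert these to world positions.

```bash
cat > h.py <<'E'
from plant import ctrl
import cv2, numpy as np
def cal(c): return np.array(c['camera_matrix']),np.array(c['distortion']),np.array(c['rvec'],float).ravel(),np.array(c['tvec'],float).ravel()
def p2w(c,uv,z):
    K,D,r,t=cal(c);n=cv2.undistortPoints(np.array(uv,float).reshape(-1,1,2),K,D).reshape(-1,2)
    R=cv2.Rodrigues(r)[0];o=-R.T@t;d=np.c_[n,np.ones(len(n))]@R
    return (o+d*((z-o[2])/d[:,2])[:,None])[:,:2]
def w2p(c,P):
    K,D,r,t=cal(c);return cv2.projectPoints(np.array(P,float).reshape(-1,3),r,t,K,D)[0].reshape(-1,2)
E
python3 - <<'E'
from h import *
c=ctrl.capture('top')
def z(X,Y): return (190+(X+.5)/3-.5,100+(Y+.5)/3-.5)
cap=p2w(c,[z(293,216)],.17)[0];base=p2w(c,[z(279,248)],.012)[0]
fun=p2w(c,[z(331,403)],.159)[0];ball=p2w(c,[z(249,118)],.16)[0]
print('cap',cap,'base',base,'funnel',fun,'ball',ball)
print('r funnel',np.hypot(*(fun-cap)),np.hypot(*(ball-cap)))
o=p2w(c,[z(347,330),z(440,343),z(425,433)],.068);print('open',o,(o[0]+o[2])/2,np.linalg.norm(np.diff(o,axis=0),axis=1))
for q in ([(100,255),(189,278),(166,371),(75,345)],[(203,344),(298,357),(283,455),(188,440)]):
    a=p2w(c,[z(*k) for k in q],.077);print(a.mean(0))
for t in ('open_tub','lidded_tub_a','funnel_arm','station'):
    for d in ctrl.outline_of('top',t)[:3]:
        m=d['pixels'];ys,xs=np.nonzero(m);print(t,round(d['p'],2),xs.mean(),ys.mean(),d['box'],m.sum())
E
```

```text
cap [ 0.59771221 -0.07809996] base [ 0.59894471 -0.0796413 ] funnel [ 0.45146565 -0.10631288] ball [ 0.67975374 -0.04506345]
r funnel 0.14894302152099662 0.08844334497136998
open [[ 0.51853174 -0.13193736]
 [ 0.50702746 -0.21119367]
 [ 0.43085741 -0.19606915]] [ 0.47469458 -0.16400326] [0.0800869  0.07765711]
[0.53356762 0.05027249]
[ 0.46005442 -0.04221129]
open_tub 0.74 347.0929054054054 165.74070945945945 [326.3, 146.7, 365.6, 186.1] 1184
open_tub 0.67 321.4387755102041 226.08545918367346 [302.4, 212.7, 336.8, 244.2] 784
lidded_tub_a 0.95 233.26965265082268 204.4908592321755 [217.9, 182.7, 252.5, 227.4] 1094
lidded_tub_a 0.92 269.6722440944882 233.0275590551181 [251.0, 215.4, 284.8, 252.9] 1016
funnel_arm 0.61 298.04117647058825 224.00098039215686 [278.1, 174.0, 316.6, 250.9] 1020
funnel_arm 0.59 233.02564102564102 204.15384615384616 [210.1, 182.4, 250.8, 224.6] 1131
funnel_arm 0.42 417.9573400250941 209.23086574654957 [404.1, 191.8, 432.8, 225.5] 797
station 0.58 288.8378604262432 198.33681571249477 [263.2, 135.5, 316.8, 251.6] 2393
```

Pivot is near (0.598,-0.079) and the open tub near (0.4747,-0.164), at a radius of 0.150 m as expected. The funnel direction has to turn about +0.42 rad anticlockwise. The lever is at about 0.2 rad. The tool's current yaw already puts a finger back facing the push direction, so I'll shut the gripper and go over the scene to the bar's +y side.

```bash
python3 -m inch '[[[0,0,20,0,0,0],[0,0,20,0,0,0],[10,20,20,0,0,0],[15,27,0,0,0,0],[15,27,0,0,0,0],[15,27,0,0,0,0],[15,27,0,0,0,0],[15,27,0,0,0,0],[15,27,0,0,0,0],[15,27,0,0,0,0]]]' -1
python3 -m inch '[[[20,34,0,0,0,0],[20,34,0,0,0,0],[20,34,0,0,0,0],[20,34,0,0,0,0],[20,34,0,0,0,0],[20,34,0,0,0,0],[20,34,0,0,0,0],[20,34,0,0,0,0],[20,34,0,0,0,0],[15,22,0,0,0,0]]]'
```

```text
t: 2.3
tool_pos: [0.3261, -0.3785, 0.2617]
tool_rot: [0.818, -0.576, 0.0, 0.0]
force: [0.6, 0.7, -0.6]
width: 0.0
t: 3.55
tool_pos: [0.5213, -0.0497, 0.2617]
tool_rot: [0.818, -0.575, 0.0, -0.0]
force: [-0.1, -1.5, -0.3]
width: 0.0001
```

```bash
python3 -m inch '[[[0,0,-10,0,0,0],[0,0,-10,0,0,0],[0,0,-10,0,0,0],[0,0,-10,0,0,0],[0,0,-10,0,0,0],[0,0,-10,0,0,0],[0,0,-5,0,0,0],[0,0,0,0,0,0],[0,0,0,0,0,0],[0,0,0,0,0,0]]]'
python3 - <<'E'
from h import *
for n in ('top','side'):
    c=ctrl.capture(n); im=c['color']
    cv2.imwrite(f'pics/{n}1.png',cv2.resize(im[100:290,190:390] if n=='top' else im[60:260,160:360],None,fx=3,fy=3,interpolation=2))
E
```

```text
t: 4.8
tool_pos: [0.5208, -0.0514, 0.1969]
tool_rot: [0.818, -0.576, 0.0, -0.0]
force: [-0.2, -0.2, 0.4]
width: 0.0
```

View pics/top1.png

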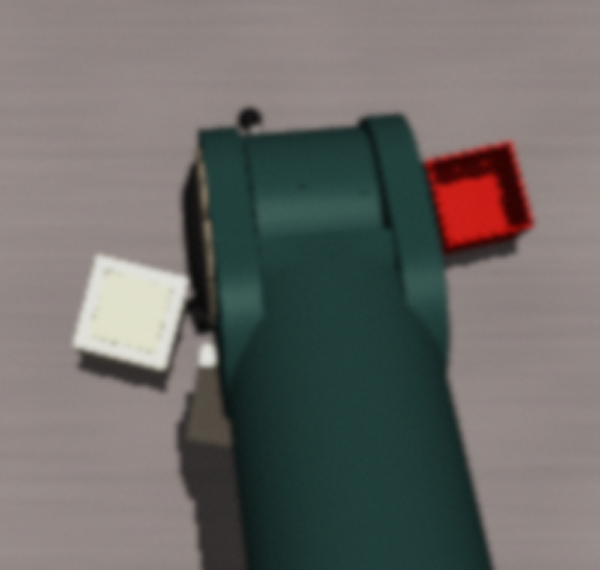

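View pics/side1.png

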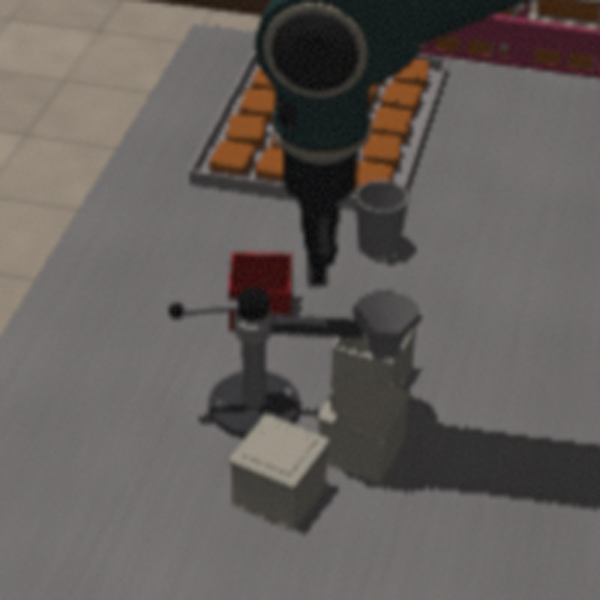

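The side view shows the fingertips above the gap between the hub (255,305) and the funnel (387,310), with room on both sides. The top view is blocked by the arm. I'll lower the tool to bar height.

```bash
python3 -m inch '[[[0,0,-10,0,0,0],[0,0,-10,0,0,0],[0,0,-10,0,0,0],[0,0,-10,0,0,0],[0,0,-10,0,0,0],[0,0,-10,0,0,0],[0,0,-8,0,0,0],[0,0,-4,0,0,0],[0,0,0,0,0,0],[0,0,0,0,0,0]]]'
python3 - <<'E'
from h import *
for n in ('side','wrist'):
    c=ctrl.capture(n); im=c['color']
    cv2.imwrite(f'pics/{n}2.png',im if n=='wrist' else cv2.resize(im[60:260,160:360],None,fx=3,fy=3,interpolation=2))
E
```

```text
t: 6.15
tool_pos: [0.5208, -0.0514, 0.1248]
tool_rot: [0.818, -0.576, 0.0, -0.0]
force: [-0.5, -0.3, -1.0]
width: 0.0001
```

View pics/side2.png

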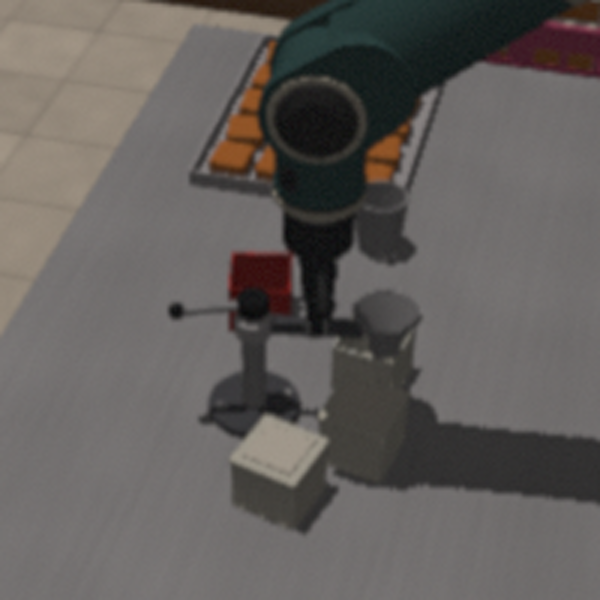

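View pics/wrist2.png

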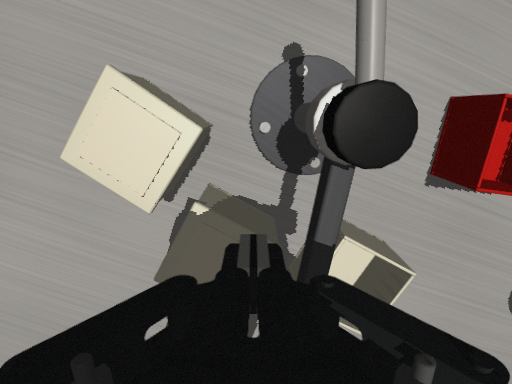

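The wrist view shows the fingertips (230-285, 240) just left of the bar, which runs from (340,160) to (315,280), with clear space around them. I'll push towards -y slowly, turning the tool with the bar, and stop short to measure.

```bash
python3 -m inch '[[[0,-4,0,0,0,0.02],[0,-4,0,0,0,0.02],[0,-4,0,0,0,0.02],[0,-4,0,0,0,0.02],[0,-4,0,0,0,0.02],[1,-4,0,0,0,0.02],[1,-4,0,0,0,0.02],[1,-3,0,0,0,0.02],[1,-2,0,0,0,0.02],[0,0,0,0,0,0]]]'
python3 - <<'E'
from h import *
for n in ('side','wrist'):
    c=ctrl.capture(n); im=c['color']
    cv2.imwrite(f'pics/{n}3.png',im if n=='wrist' else cv2.resize(im[60:260,160:360],None,fx=3,fy=3,interpolation=2))
E
```

```text
t: 7.5
tool_pos: [0.5247, -0.0845, 0.1245]
tool_rot: [0.866, -0.5, -0.0, -0.0]
force: [0.4, 0.3, 0.6]
width: -0.0002
```

View pics/side3.png

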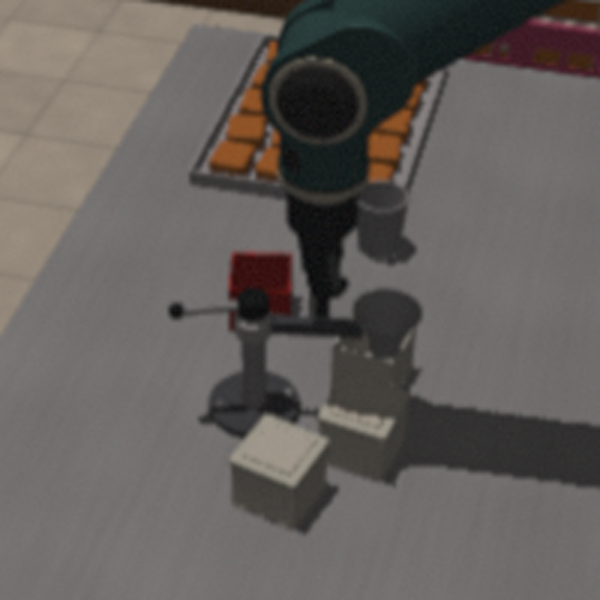

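View pics/wrist3.png

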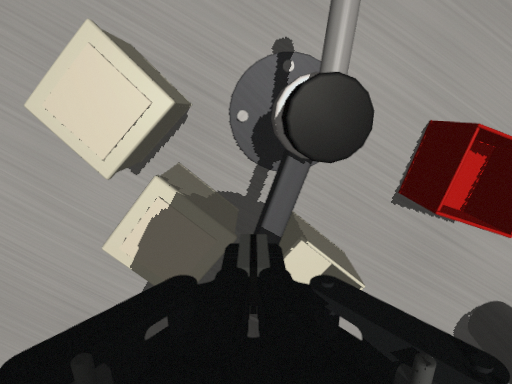

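```bash
cat >> h.py <<'E'
PIV=np.array([.598,-.0787])
def overlay(n,fn,angs,crop=None,f=1):
    c=ctrl.capture(n);im=c['color'].copy();s=ctrl.state()
    x0,y0,x1,y1=crop or (0,0,512,384)
    im=cv2.resize(im[y0:y1,x0:x1],None,fx=f,fy=f,interpolation=2)
    T=lambda P:tuple(int(round(v)) for v in ((w2p(c,P)[0]-[x0,y0]+.5)*f-.5))
    for a,col in zip(angs,((0,255,0),(0,0,255),(255,255,0))):
        d=np.array([-np.cos(a),-np.sin(a)]);t=np.array([-d[1],d[0]])
        for sgn in (-7,7):
            for zz in (.141,):
                A=PIV+.022*d+sgn*1e-3*t;B=PIV+.11*d+sgn*1e-3*t
                cv2.line(im,T([*A,zz]),T([*B,zz]),col,1)
        C=PIV+.15*d
        pts=np.array([T([C[0]+.04*np.cos(k),C[1]+.04*np.sin(k),.159]) for k in np.linspace(0,6.28,40)]);cv2.polylines(im,[pts],True,col,1)
    cv2.circle(im,T(s['tool_pos']),3,(0,255,255),1)
    cv2.imwrite(f'pics/{fn}.png',im)
E
python3 - <<'E'
from h import *
overlay('side','o3s',[.189,.3],(200,120,310,220),7)
overlay('wrist','o3w',[.189,.3])
E
```

```text
(no output)
```

View pics/o3s.png

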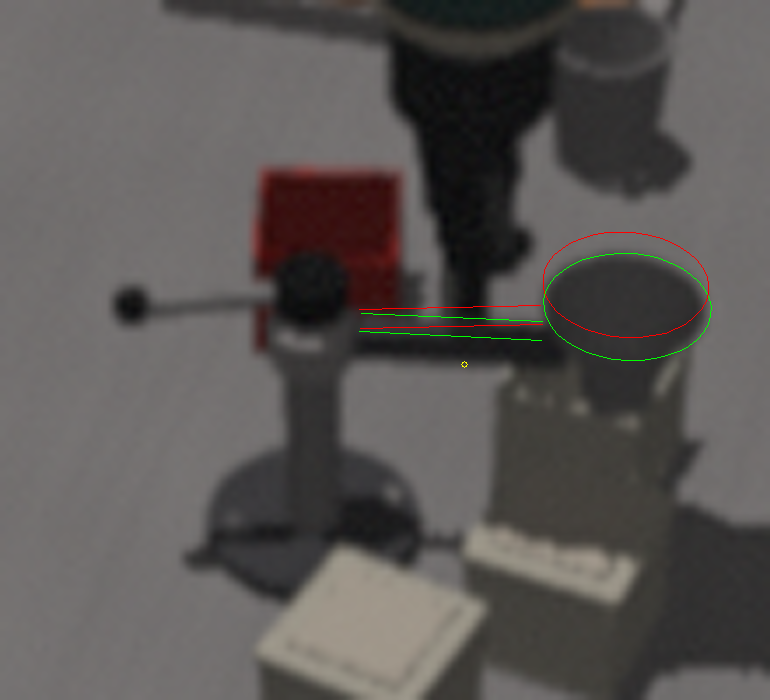

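View pics/o3w.png

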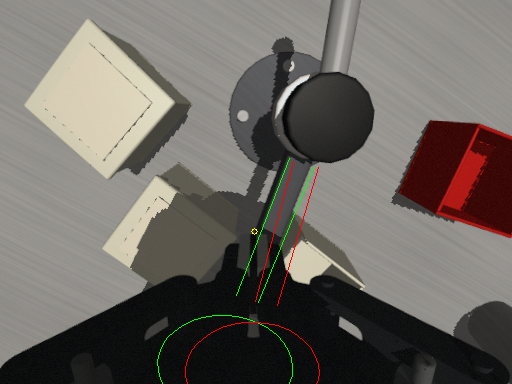

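Run:
```python
from h import *
c=ctrl.capture('side')
for P in ([.5208,-.0514,.1969],[.5208,-.0514,.1248],[.5247,-.0845,.1245]):
    print((w2p(c,[P])[0]-[160,60]+.5)*3-.5)
print(ctrl.state()['tool_pos'],ctrl.state()['force'],ctrl.state()['q'])
im=c['color'][150:190,230:300].astype(float)
g=np.clip((im-20)*3,0,255).astype(np.uint8)
a=cv2.resize(g,None,fx=10,fy=10,interpolation=0)
cv2.imwrite('pics/e3.png',a)
b=cv2.imread('pics/side2.png')[255:375,195:420].astype(float);cv2.imwrite('pics/e2.png',cv2.resize(np.clip((b-20)*3,0,255).astype(np.uint8),None,fx=3.3,fy=3.3))
b=cv2.imread('pics/side1.png')[195:375,195:420].astype(float);cv2.imwrite('pics/e1.png',cv2.resize(np.clip((b-20)*3,0,255).astype(np.uint8),None,fx=3.,fy=3.))
```

```text
[316.3546396  304.78078081]
[314.9806786 354.7981392]
[318.51525268 335.60494279]
[ 0.52463505 -0.08427964  0.12457758] [-0.62256818 -0.51078852  0.20603143] [ 0.47579909  0.37731496 -0.45395122  1.9069333   0.20716869  0.90312949
 -1.1264199 ]
```

View pics/e3.png

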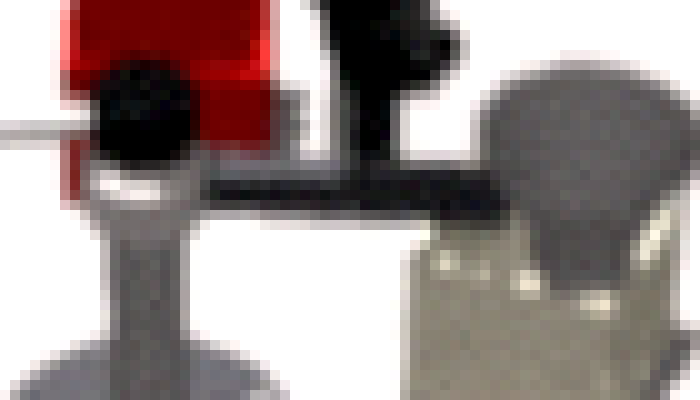

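View pics/e2.png

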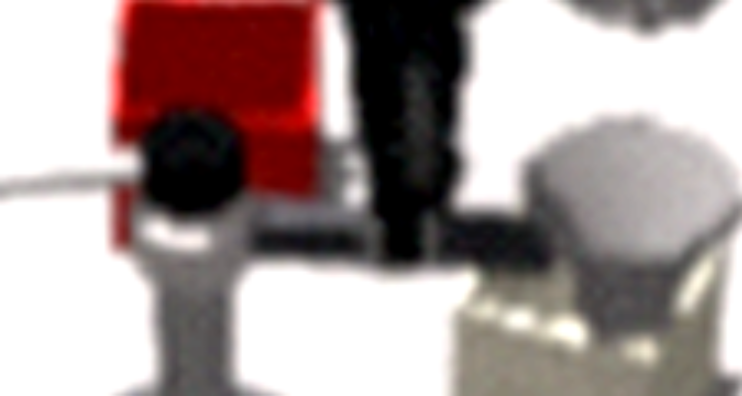

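View pics/e1.png

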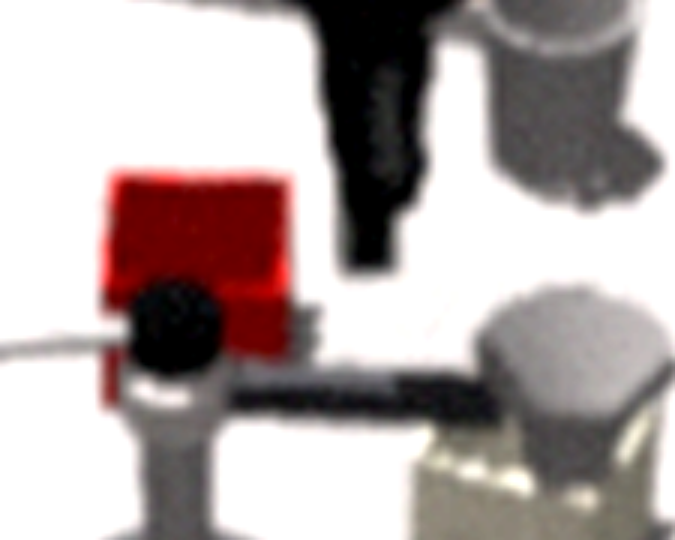

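The visible fingertip in the side view sits about 6.6 px above the projected TCP, consistently across the three pictures. So the tips may be higher than I assumed and above the bar. I'll check this in the wrist view.

Run:
```python
from h import *
s=ctrl.state();p=np.array(s['tool_pos'])
for n in ('wrist','side','top'):
    c=ctrl.capture(n)
    print(n,[np.round(w2p(c,[p+[0,0,h]])[0],1).tolist() for h in (0,.01,.02,.03)])
    if n=='wrist':
        im=c['color'][190:300,190:320].astype(float);cv2.imwrite('pics/w3z.png',cv2.resize(np.clip(im*2,0,255).astype(np.uint8),None,fx=6,fy=5.4,interpolation=2))
        K,D,r,t=cal(c);R=cv2.Rodrigues(r)[0];print('cam',-R.T@t-p,R[2])
```

```text
wrist [[254.1, 230.6], [254.1, 237.2], [254.2, 244.5], [254.3, 252.7]]
cam [0.06178429 0.03655127 0.17164019] [-0.24058057 -0.13931791 -0.96057873]
side [[265.8, 171.6], [265.9, 169.3], [266.0, 167.1], [266.0, 164.8]]
top [[288.7, 204.7], [289.1, 204.2], [289.5, 203.7], [289.9, 203.2]]
```

View pics/w3z.png

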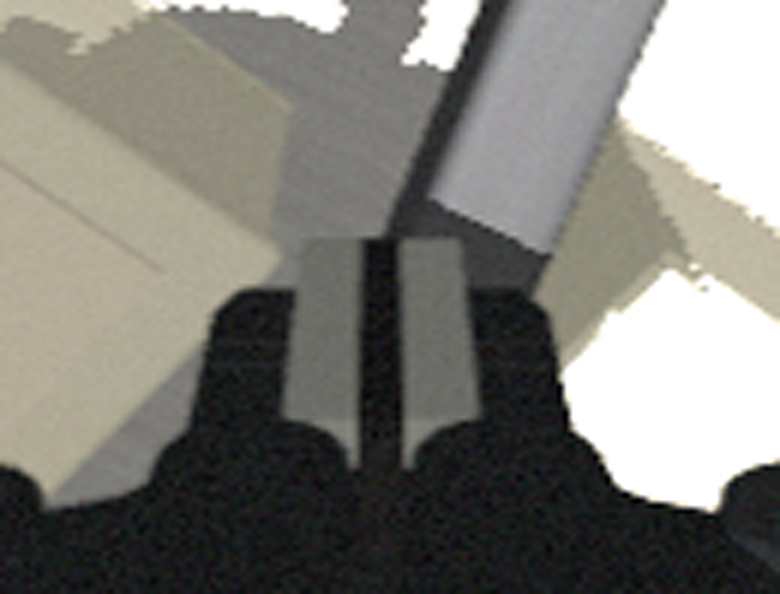

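Run:
```python
import cv2,numpy as np
b=cv2.imread('pics/side1.png')[230:330,270:370].astype(float)
cv2.imwrite('pics/e1b.png',cv2.resize(np.clip((b-40)*2.2,0,255).astype(np.uint8),None,fx=6,fy=6))
b=cv2.imread('pics/side2.png')[280:380,270:370].astype(float)
cv2.imwrite('pics/e2b.png',cv2.resize(np.clip((b-30)*2.2,0,255).astype(np.uint8),None,fx=6,fy=6))
```

```text
(no output)
```

View pics/e1b.png

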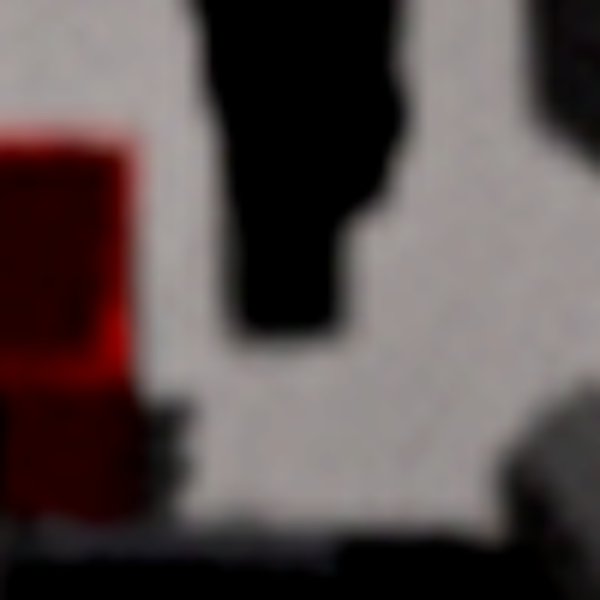

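View pics/e2b.png

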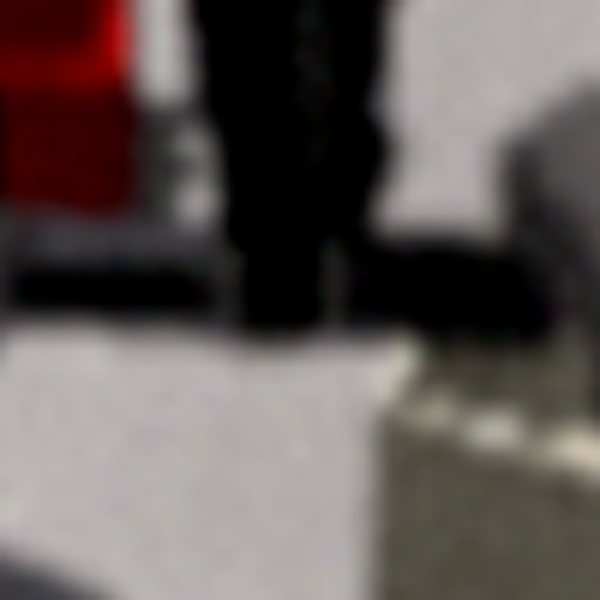

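Run:
```python
from h import *
s=ctrl.state();p=np.array(s['tool_pos'])
c=ctrl.capture('wrist')
from scipy.spatial.transform import Rotation as Rn
R=Rn.from_quat(s['tool_rot']).as_matrix()
for w in (-.011,0,.011):
  for h in (0,.012,.025):
    print(w,h,[np.round(w2p(c,[p+R@np.array([x,w,-h])])[0],1).tolist() for x in (-.007,.007)])
print(p,R[:,0],R[:,1])
```

```text
-0.011 0 [[242.7, 213.9], [265.5, 213.9]]
-0.011 0.012 [[242.0, 220.9], [266.4, 220.9]]
-0.011 0.025 [[241.1, 229.6], [267.4, 229.6]]
0 0 [[242.8, 230.6], [265.3, 230.6]]
0 0.012 [[242.2, 238.5], [266.1, 238.6]]
0 0.025 [[241.3, 248.4], [267.1, 248.5]]
0.011 0 [[243.0, 246.7], [265.1, 246.7]]
0.011 0.012 [[242.3, 255.5], [265.9, 255.5]]
0.011 0.025 [[241.6, 266.5], [266.8, 266.5]]
[ 0.52466188 -0.08432736  0.12457805] [ 5.00190411e-01 -8.65915439e-01 -7.58583965e-05] [-8.65915441e-01 -5.00190413e-01  1.33673147e-05]
```

All the views agree that the real fingertips are about 25 mm higher than the reported TCP. They slid above the bar without touching it: the force is about 0 and the bar hasn't moved. I'll back off, lower a further 24 mm and push again.

```bash
python3 -m inch '[[[0,6,0,0,0,-0.02],[0,8,0,0,0,-0.02],[0,8,0,0,0,-0.02],[0,6,0,0,0,-0.02],[0,0,-6,0,0,0],[0,0,-8,0,0,0],[0,0,-7,0,0,0],[0,0,-3,0,0,0],[0,0,0,0,0,0],[0,0,0,0,0,0]]]'
python3 - <<'E'
from h import *
overlay('side','o4s',[.189],(200,120,310,220),7)
overlay('wrist','o4w',[.189])
E
```

```text
t: 9.2
tool_pos: [0.5248, -0.0564, 0.1007]
tool_rot: [0.845, -0.534, 0.0, -0.0]
force: [-0.4, 0.3, 0.4]
width: 0.0003
```

View pics/o4s.png

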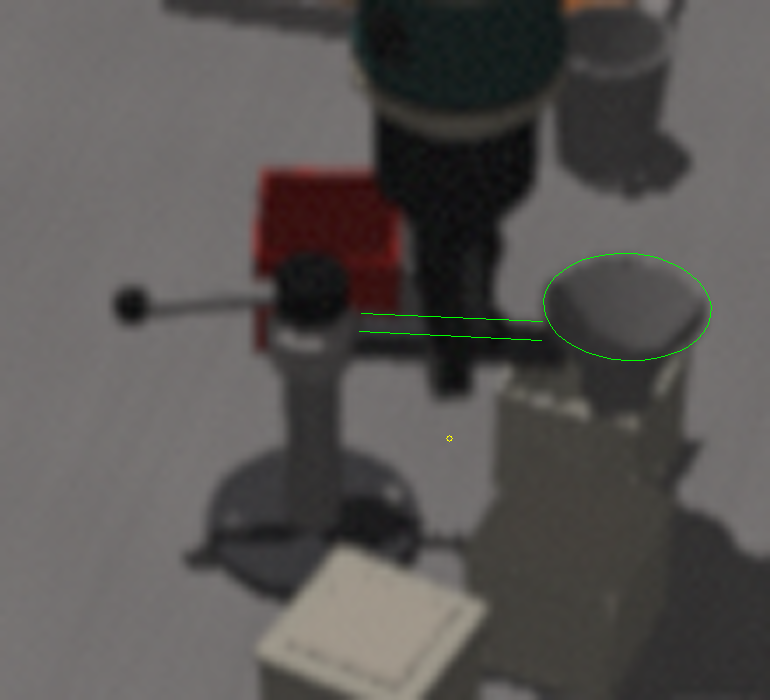

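View pics/o4w.png

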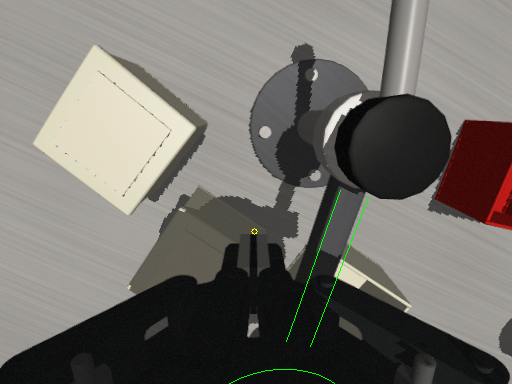

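The tip now overlaps the bar's height in the side view (tip at (450,395), bar about 320-360) and is still on the +y side. The side-view offset of 6 px again gives about 27 mm. Pushing now.

```bash
python3 -m inch '[[[0,-4,-3,0,0,0],[0,-5,0,0,0,0],[0,-5,0,0,0,0],[0,-4,0,0,0,0.02],[0,-4,0,0,0,0.02],[1,-4,0,0,0,0.02],[1,-4,0,0,0,0.02],[1,-4,0,0,0,0.02],[1,-3,0,0,0,0.02],[0,0,0,0,0,0]]]'
python3 - <<'E'
from h import *
overlay('side','o5s',[.189,.4],(200,120,310,220),7)
overlay('wrist','o5w',[.189,.4])
E
```

```text
t: 10.55
tool_pos: [0.5287, -0.0939, 0.0975]
tool_rot: [0.876, -0.483, 0.0, 0.0]
force: [0.0, -0.7, -0.3]
width: -0.0002
```

View pics/o5s.png

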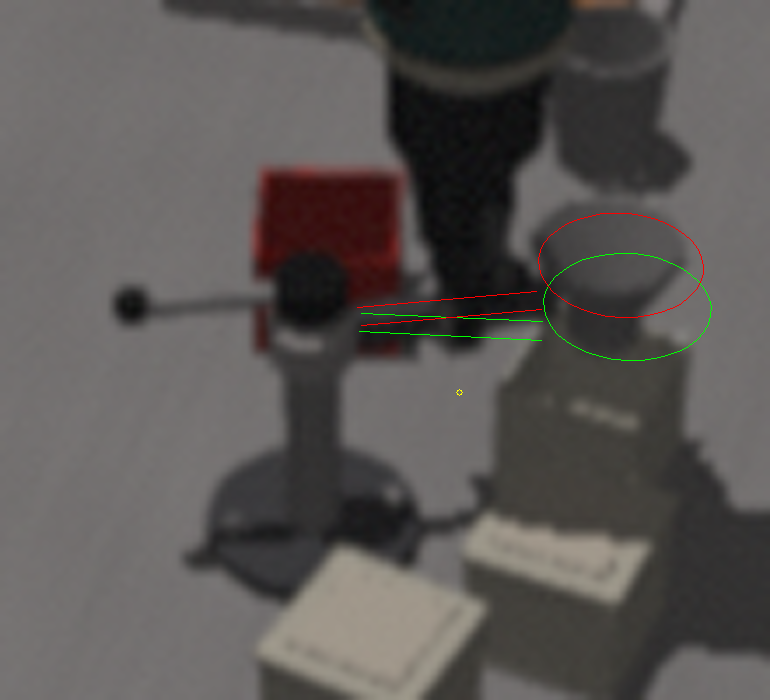

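View pics/o5w.png

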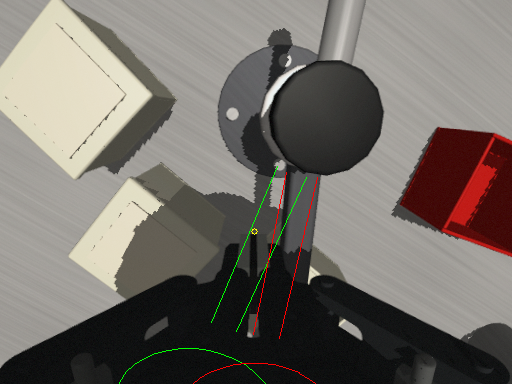

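The bar is moving: in the side view the funnel rim is centred near (611,250), between 0.4 and 0.5 rad. A bit more is needed, about 9 mm at the bar.

```bash
python3 -m inch '[[[0,-1,0,0,0,0.01],[0,-1,0,0,0,0.01],[1,-1,0,0,0,0.01],[0,-1,0,0,0,0.01],[1,-1,0,0,0,0.01],[1,-1,0,0,0,0.01],[1,-1,0,0,0,0.01],[0,0,0,0,0,0],[0,0,0,0,0,0],[0,0,0,0,0,0]]]'
python3 - <<'E'
from h import *
overlay('side','o6s',[.5,.605],(200,120,310,220),7)
overlay('wrist','o6w',[.5,.605])
E
```

```text
t: 11.9
tool_pos: [0.5329, -0.1004, 0.0977]
tool_rot: [0.892, -0.452, 0.0, -0.0]
force: [-0.9, 0.9, -0.6]
width: -0.0002
```

View pics/o6s.png

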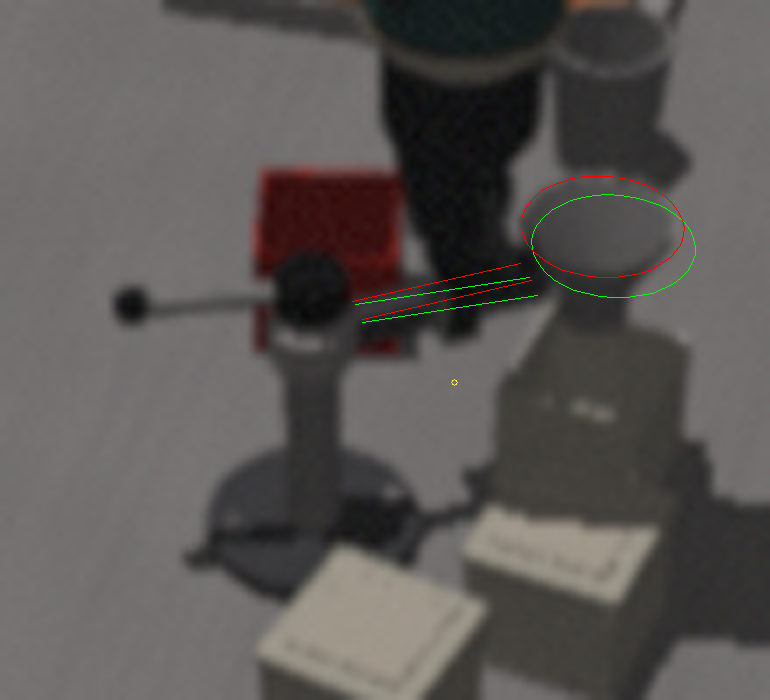

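View pics/o6w.png

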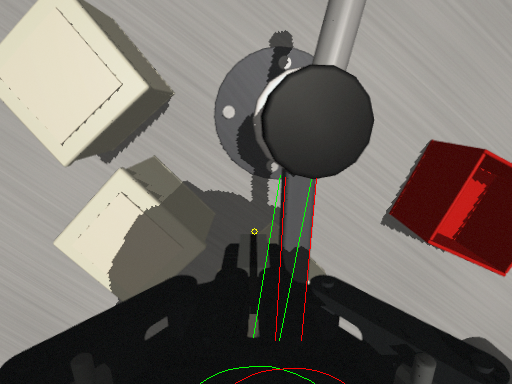

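Both overlays now put the arm close to 0.60 rad. In the wrist view the bar's right edge lies on the red (0.605) line. I'll back off, raise the tool and step aside to +y so the top camera can see.

```bash
python3 -m inch '[[[-2,4,0,0,0,0],[-3,6,0,0,0,0],[-4,8,0,0,0,0],[-3,8,6,0,0,0],[0,0,18,0,0,0],[0,0,24,0,0,0],[0,0,26,0,0,-0.1],[0,10,26,0,0,-0.1],[10,20,20,0,0,-0.1],[20,30,0,0,0,-0.1]]]'
python3 -m inch '[[[25,40,0,0,0,0],[25,45,0,0,0,0],[20,45,0,0,0,0],[10,40,0,0,0,0],[0,20,0,0,0,0],[0,0,0,0,0,0],[0,0,0,0,0,0],[0,0,0,0,0,0],[0,0,0,0,0,0],[0,0,0,0,0,0]]]'
python3 - <<'E'
from h import *
print(ctrl.state()['q'])
overlay('top','o7t',[.605],(190,100,390,290),3.5)
overlay('side','o7s',[.605],(200,120,310,220),7)
c=ctrl.capture('top');cv2.imwrite('pics/t7.png',cv2.resize(c['color'][100:290,190:390],None,fx=3.5,fy=3.5,interpolation=2))
E
```

```text
t: 13.25
tool_pos: [0.5518, -0.0147, 0.2208]
tool_rot: [0.783, -0.622, 0.002, -0.001]
force: [0.6, -0.7, -0.2]
width: 0.0001
t: 14.5
tool_pos: [0.6307, 0.1752, 0.2176]
tool_rot: [0.785, -0.62, -0.0, -0.0]
force: [0.5, 0.7, -0.4]
width: 0.0003
[ 0.03599023  0.50352699 -0.5043708   1.50206949  0.25274231  1.2011305
 -1.84489839]
```

View pics/o7t.png

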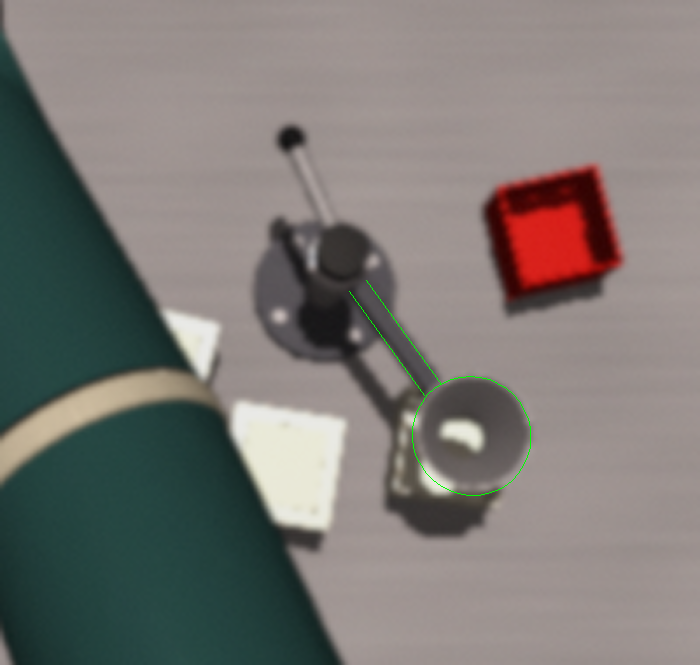

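View pics/t7.png

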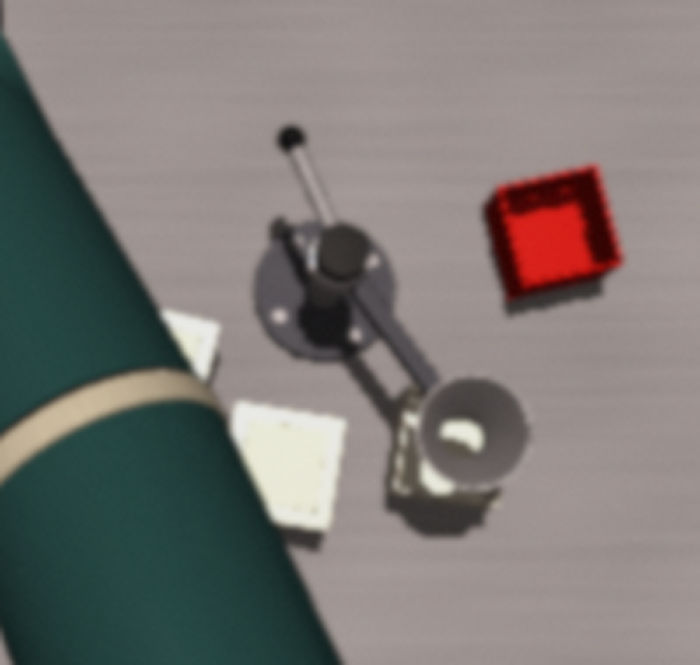

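View pics/o7s.png

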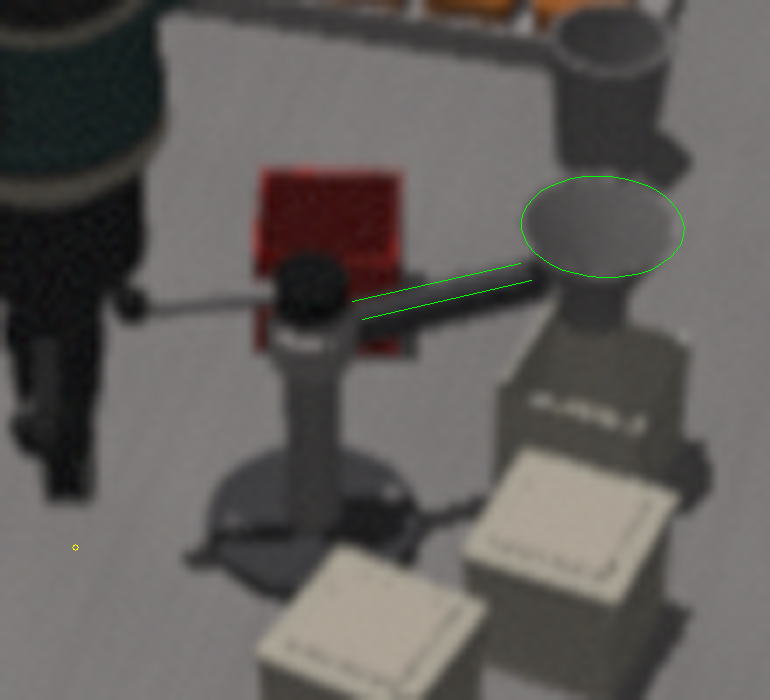

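The 0.605 overlay lies on the bar and rim in both views (funnel in the top crop at (473,432)), and the tub hasn't moved. I'll check the tub centre against the now visible lower-left corner.

Run:
```python
from h import *
c=ctrl.capture('top')
z=lambda X,Y:(190+(X+.5)/3.5-.5,100+(Y+.5)/3.5-.5)
q=[z(405,386),z(513,400),z(496,505),z(393,492)]
w=p2w(c,q,.068);print(w,w.mean(0),(w[0]+w[2])/2,(w[1]+w[3])/2)
print('funnel',p2w(c,[z(473,433)],.159))
print('cap',p2w(c,[z(343,253)],.170),'ball',p2w(c,[z(291,138)],.16))
im=c['color'][200:260,290:350];cv2.imwrite('pics/t8.png',cv2.resize(im,None,fx=10,fy=10,interpolation=2))
print((np.array(z(473,433))-[290,200])*10, (w2p(c,[[.4747,-.164,.068]])-[290,200])*10)
```

```text
[[ 0.51785929 -0.13198335]
 [ 0.50721226 -0.21089338]
 [ 0.4310369  -0.19613503]
 [ 0.44090166 -0.12159453]] [ 0.47425253 -0.16515157] [ 0.4744481  -0.16405919] [ 0.47405696 -0.16624395]
funnel [[ 0.47605958 -0.16523186]]
cap [[ 0.59708157 -0.07882082]] ball [[ 0.67957642 -0.04534802]]
[347.85714286 233.57142857] [[282.81926851 267.59707266]]
```

View pics/t8.png

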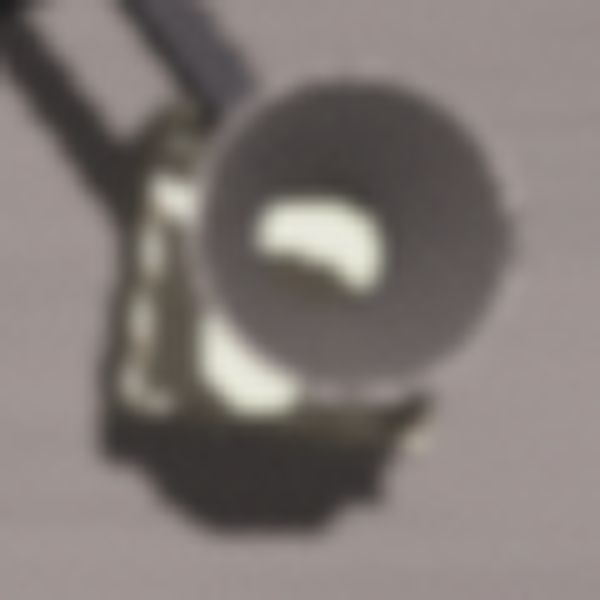

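The funnel centre is about 2 mm from the tub centre. Now the lever: I'll move to its +y side, then lower to TCP z ≈ 0.118 (tip ≈ 0.145, against the rod at 0.154–0.166).

```bash
python3 -m inch '[[[1,-20,0,0,0,0],[1,-35,0,0,0,0],[1,-40,0,0,0,0],[2,-40,0,0,0,0],[2,-30,0,0,0,0],[2,-20,0,0,0,0],[0,-10,0,0,0,0],[0,-4,-10,0,0,0],[0,0,-15,0,0,0],[0,0,-15,0,0,0]]]'
python3 - <<'E'
from h import *
s=ctrl.state();print(s['tool_pos'])
overlay('side','o9s',[.605],(170,100,290,210),6)
overlay('wrist','o9w',[.605])
E
```

```text
t: 15.95
tool_pos: [0.6393, -0.0224, 0.1761]
tool_rot: [0.785, -0.619, -0.0, 0.0]
force: [-0.4, -0.1, -0.3]
width: 0.0001
[ 0.63934792 -0.02240598  0.17606958]
```

View pics/o9s.png

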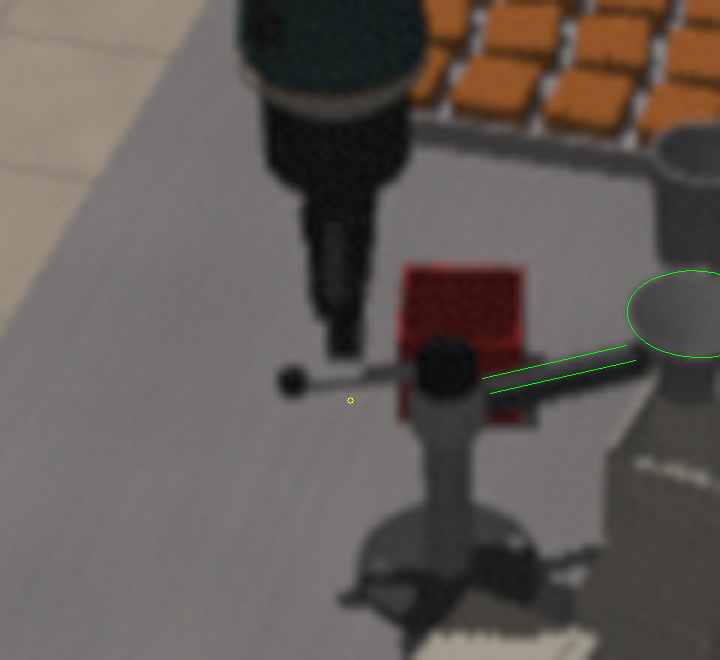

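View pics/o9w.png

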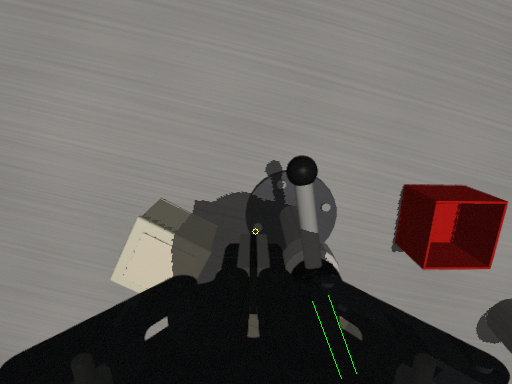

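The wrist view shows the tips left of the lever rod, about level with its middle (rod from (302,185) to (312,260), tips at (253,235)). I'll lower and start the push.

```bash
python3 -m inch '[[[0,0,-10,0,0,0],[0,0,-12,0,0,0],[0,0,-12,0,0,0],[0,0,-12,0,0,0],[0,0,-8,0,0,0],[0,0,-4,0,0,0],[2,-4,0,0,0,0],[2,-4,0,0,0,0],[2,-4,0,0,0,0],[2,-4,0,0,0,0]]]'
python3 - <<'E'
from h import *
s=ctrl.state();print(s['tool_pos'],s['force'])
overlay('side','o10s',[.605],(170,100,290,210),6)
overlay('wrist','o10w',[.605])
E
```

```text
t: 17.3
tool_pos: [0.6477, -0.0393, 0.1197]
tool_rot: [0.785, -0.62, -0.0, -0.0]
force: [-2.3, 3.8, 0.9]
width: -0.0
[ 0.64772027 -0.03930295  0.11969497] [-2.25667687  3.8302937   0.90045349]
```

View pics/o10s.png

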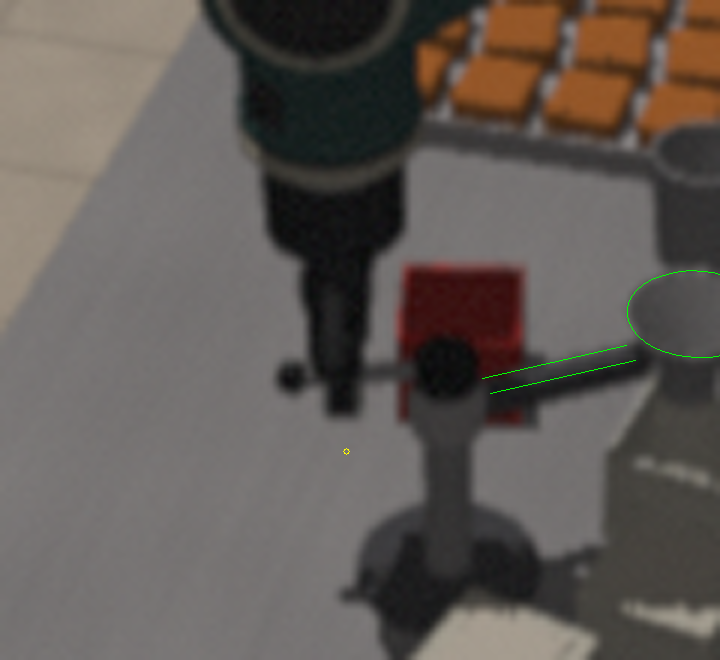

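View pics/o10w.png

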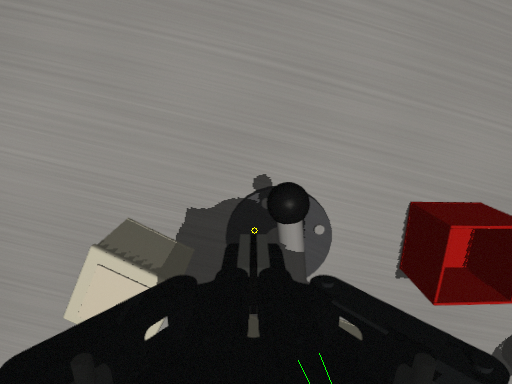

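The tips are in contact, with a gentle force of about 4.4 N. Next I'll follow the arc round the post clockwise, turning the tool with it.

```bash
python3 -m inch '[[[3,-4,0,0,0,-0.07],[3,-5,0,0,0,-0.07],[2,-5,0,0,0,-0.07],[2,-5,0,0,0,-0.07],[2,-5,0,0,0,-0.07],[1,-5,0,0,0,-0.07],[0,-6,0,0,0,-0.07],[0,-5,0,0,0,-0.07],[0,-6,0,0,0,-0.07],[-1,-5,0,0,0,-0.07]]]'
python3 - <<'E'
from h import *
s=ctrl.state();print(s['tool_pos'],s['force'],s['q'])
overlay('side','o11s',[.605],(170,100,290,210),6)
overlay('wrist','o11w',[.605])
E
```

```text
t: 18.65
tool_pos: [0.6598, -0.0897, 0.1196]
tool_rot: [-0.524, 0.852, 0.0, 0.0]
force: [0.3, 5.0, 0.5]
width: 0.0001
[ 0.65980119 -0.08969687  0.11963705] [0.3373486  4.95566652 0.50720308] [ 0.27510367  0.58335953 -0.26438769  1.56734736  0.16933253  1.01328221
 -2.07595352]
```

View pics/o11s.png

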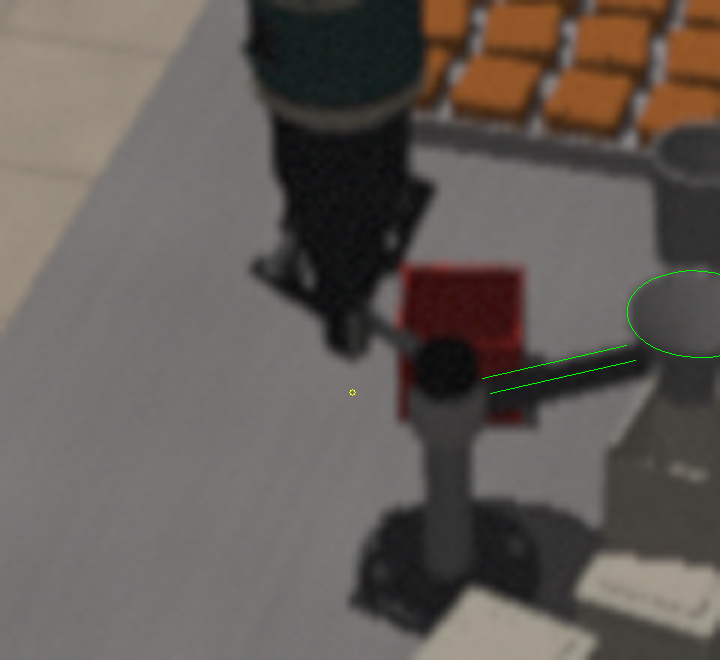

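View pics/o11w.png

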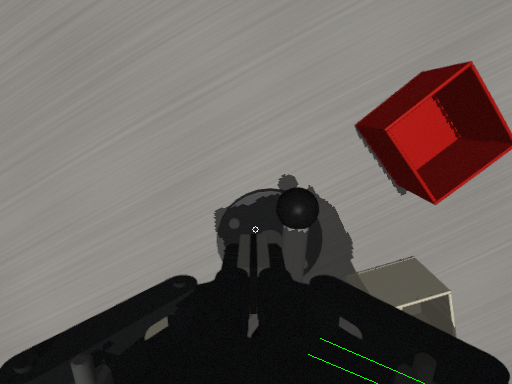

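The lever follows smoothly, the force is 5 N, and the swing arm still lies on the overlay. I'll continue the last part more slowly.

```bash
python3 -m inch '[[[-1,-3,0,0,0,-0.05],[-1,-3,0,0,0,-0.05],[-1,-3,0,0,0,-0.05],[-1,-3,0,0,0,-0.05],[-1,-3,0,0,0,-0.05],[-1,-3,0,0,0,-0.05],[-2,-3,0,0,0,-0.05],[-2,-2,0,0,0,-0.05],[0,0,0,0,0,0],[0,0,0,0,0,0]]]'
python3 - <<'E'
from h import *
s=ctrl.state();print(s['tool_pos'],s['force'],s['q'])
overlay('side','o12s',[.605],(170,100,290,210),6)
overlay('wrist','o12w',[.605])
E
```

```text
t: 20.0
tool_pos: [0.6508, -0.1125, 0.1198]
tool_rot: [-0.346, 0.938, -0.0, 0.001]
force: [6.6, 3.8, -3.2]
width: -0.0003
[ 0.65077076 -0.11245878  0.11982621] [ 6.63792188  3.80768859 -3.19020754] [ 0.24837458  0.56489541 -0.17349353  1.58694872  0.10924049  0.99710393
 -2.39202217]
```

View pics/o12s.png

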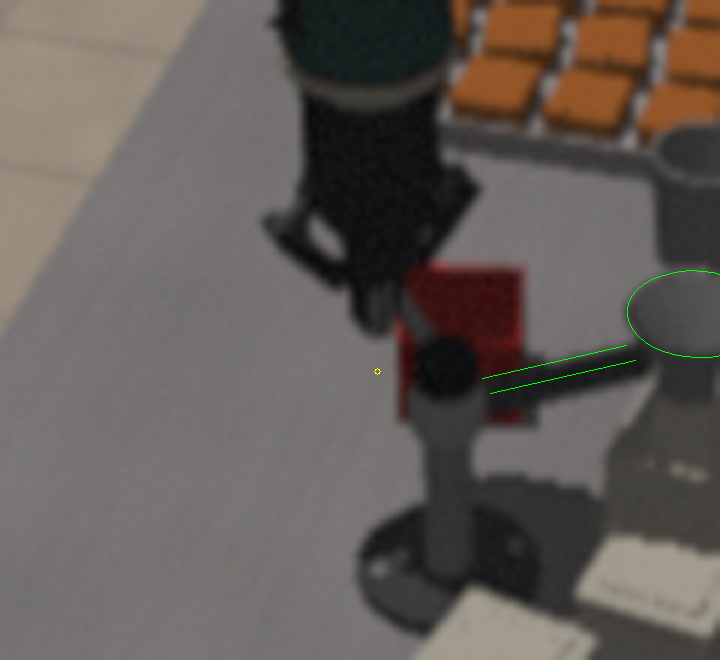

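View pics/o12w.png

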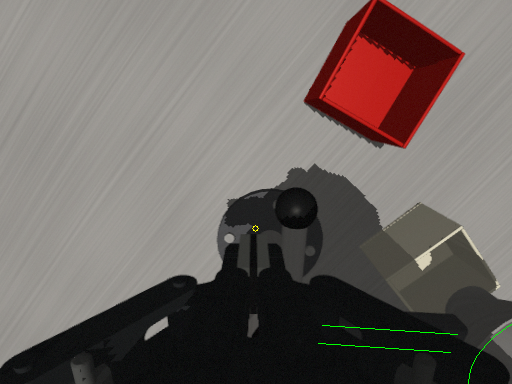

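Run:
```python
from h import *
c=ctrl.capture('wrist');b=p2w(c,[(296.5,208)],.16)[0]-PIV;print(b,np.hypot(*b),np.arctan2(b[1],b[0]), 'lever~',.85-.25-np.arctan2(b[1],b[0]))
s=ctrl.state();print(s['force'])
```

```text
[ 0.05542986 -0.06632275] 0.08643596646187764 -0.874627934462694 lever~ 1.474627934462694
[ 7.41295956  3.29309565 -2.39627412]
```

The ball's position gives a lever angle of about 1.47 and the force has risen to about 8 N, so it's at or close to the stop. One small further nudge to confirm.

```bash
python3 -m inch '[[[-0.5,-0.5,0,0,0,0],[-0.5,-0.5,0,0,0,0],[-0.5,-0.5,0,0,0,0],[-0.5,-0.5,0,0,0,0],[0,0,0,0,0,0],[0,0,0,0,0,0],[0,0,0,0,0,0],[0,0,0,0,0,0],[0,0,0,0,0,0],[0,0,0,0,0,0]]]'
```

```text
t: 21.4
tool_pos: [0.6504, -0.1128, 0.1201]
tool_rot: [-0.347, 0.938, 0.0, 0.003]
force: [16.4, 9.0, -6.7]
width: 0.0002
```

The tool moved only 0.5 mm while the force rose to about 20 N, so the lever is at its stop. Backing off, raising the tool and moving clear.

```bash
python3 -m inch '[[[2,2,0,0,0,0],[4,4,0,0,0,0],[6,6,0,0,0,0],[6,6,0,0,0,0],[0,0,10,0,0,0],[0,0,20,0,0,0],[0,0,25,0,0,0],[0,0,25,0,0,0],[0,10,20,0,0,0],[0,20,0,0,0,0]]]'
python3 -m inch '[[[0,30,0,0,0,0],[0,40,0,0,0,0],[0,40,0,0,0,0],[0,40,0,0,0,0],[0,40,0,0,0,0],[0,30,0,0,0,0],[0,10,0,0,0,0],[0,0,0,0,0,0],[0,0,0,0,0,0],[0,0,0,0,0,0]]]'
python3 - <<'E'
from h import *
c=ctrl.capture('top');cv2.imwrite('pics/t13.png',cv2.resize(c['color'][100:290,190:390],None,fx=3.5,fy=3.5,interpolation=2))
cv2.imwrite('pics/t13f.png',c['color'])
overlay('side','o13s',[.605],(170,100,290,210),6)
z=lambda X,Y:(190+(X+.5)/3.5-.5,100+(Y+.5)/3.5-.5)
E
```

```text
t: 22.65
tool_pos: [0.6663, -0.0671, 0.2219]
tool_rot: [-0.345, 0.939, -0.001, 0.001]
force: [0.4, -0.5, -0.2]
width: -0.0001
t: 23.9
tool_pos: [0.6658, 0.1613, 0.2196]
tool_rot: [-0.344, 0.939, -0.0, -0.0]
force: [-0.0, -0.4, 0.0]
width: -0.0001
```

View pics/t13.png

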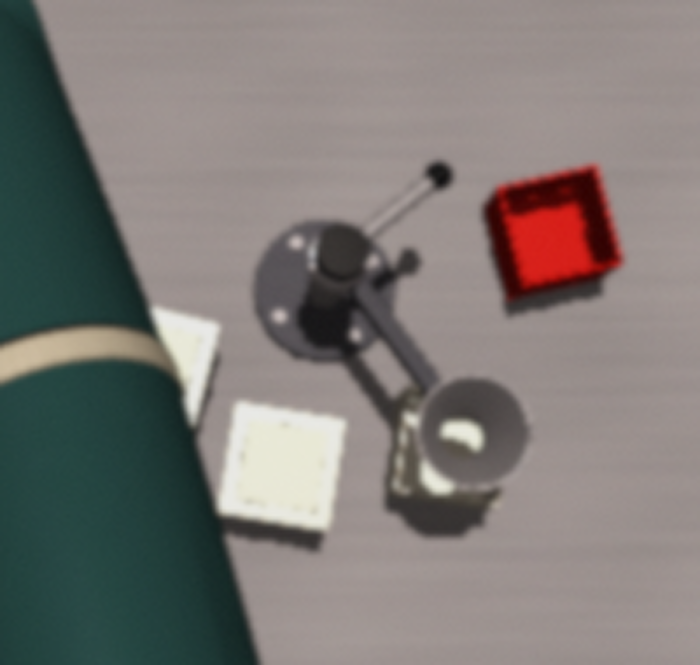

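View pics/t13f.png

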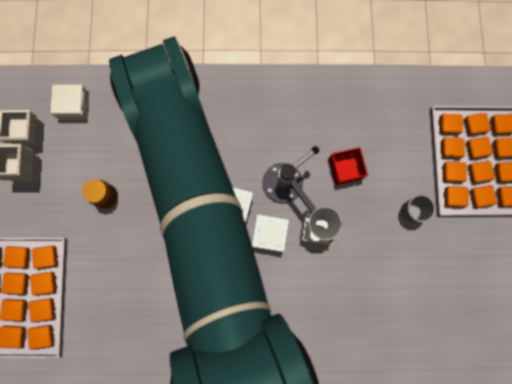

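View pics/o13s.png

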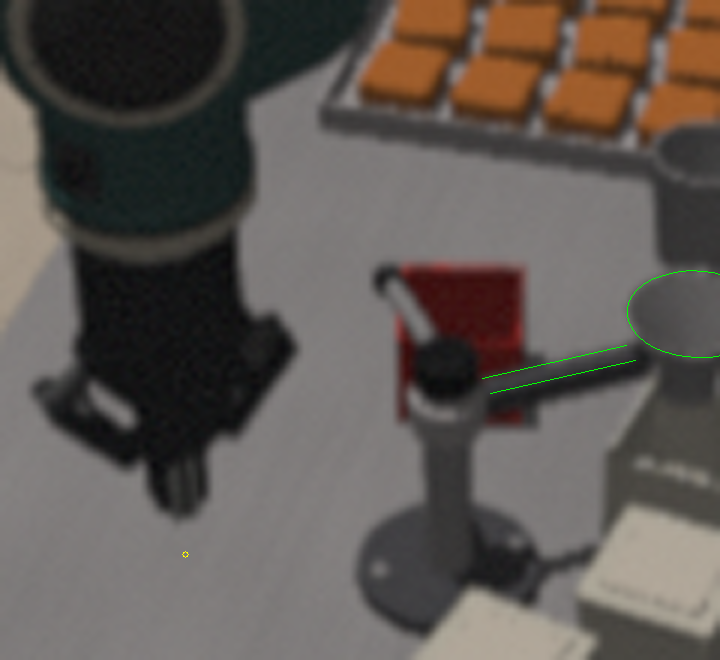

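The top view shows the lever ball at crop (439,174), the funnel unmoved at (473,433), and tubs, jar and cup where they were. The robot is clear of everything. One numeric check, then I hand in.

Run:
```python
from h import *
c=ctrl.capture('top')
z=lambda X,Y:(190+(X+.5)/3.5-.5,100+(Y+.5)/3.5-.5)
b=p2w(c,[z(439,174)],.16)[0]-PIV;a=np.arctan2(b[1],b[0]);print(a,'lever',.85-.255-a)
print('funnel',p2w(c,[z(473,433)],.159))
s=ctrl.state();print(s['t'],s['force'],np.abs(s['qvel']).max())
if .85-.255-a>1.4: ctrl.sign_off();print('signed')
```

```text
-0.88193459925215 lever 1.47693459925215
funnel [[ 0.47605958 -0.16523186]]
24.05 [-0.02495946 -0.21453723  0.69740788] 0.003129638609879871
the job is handed in; nothing more can be done
signed
```

The funnel now stands over the open tub and the clamp lever is at its tight stop. I handed the job in at about t = 24 s of the 54 s allowed.

**What I did:** With the fingers shut, I pushed the swing arm anticlockwise by about 0.42 rad, from the bar's +y side. Then I pushed the clamp lever clockwise round the post until it stopped.

**Last checks:**
- **Funnel:** the top camera puts it about 2 mm from the tub's centre, against a 15 mm limit. It did not move while the lever was pushed.
- **Lever:** it measures about 1.48 rad, against the required 1.35. At the stop the measured force rose to about 20 N (limit 40 N) while the tool moved only 0.5 mm.
- **Bystanders:** the open tub, the middle lidded tub, the jar and the cup showed no visible shift in the final top view. I judged this by eye, not by measurement. The other lidded tub was partly hidden by the arm in that view.
- **Robot:** clear of everything and at rest when I handed in.

**What disagreed:** the visible fingertips sat about 25–27 mm above the reported TCP position. My first push therefore passed over the bar without touching it. I lowered the tool to correct for this and pushed again.

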